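# Open the jar nest one notch and load the jar

### The job

The capping jig's jar nest is set too narrow. Press its orange spring button flush and slowly push the sliding sleeve by its red rib over the button so that the nest opens, until the button pops up by itself through the next hole; stop pushing the moment you feel it lock, since even a moderate push (10 N) against the locked button damages it. Then stand the jar of yellow paste upright on the nest floor, let go of it, and leave the other things alone.

Things in the scene. Friction and masses are not known exactly. Their poses are not given: they have to be found in the camera images.
- jig: Capping jig fixed to the worktop: green base plate 316 x 98 x 8 mm. Origin on the worktop straight below the button's axis; local +x is the way the sleeve slides to open the nest, z up. A grey pedestal (x 125 to 155 mm, top z 61 mm) holds a level steel bar running to -x inside the aluminium sleeve; the jar nest is at the -x end.
- stop_foot (a point): Foot of the white fixed stop's nest face, on the nest floor (plate top, 8 mm above the worktop), middle of the nest; x = -134 mm on the jig. The stop is 70 mm wide, top at z 50 mm. Two white cheeks run along the nest, inner faces 40 mm either side of its middle (jig y = 0), tops at z 30 mm; the sleeve's jaw closes the fourth side.
- sleeve (a joint): Slide of the square tube over its bar along the jig's +x, m: 0 at the start (within 1 mm), grows as the nest opens. Sleeve 36 mm wide, x -106 to 35 mm at 0. It drags with 3 N and is locked (1.5 mm play) while the button stands in a hole; pushing on then only raises the force. More than 25 N of finger force on it, or more than 10 N once locked in the second hole, damages it.
- first_hole (a point): Centre of the sleeve's first hole, 21 mm square, in its flat top (z 51 mm, wall 3 mm); moves with the sleeve; the button stands in it at the start. The second hole, also 21 mm, is in a brass index plate in the sleeve's top (0.6 mm proud); its centre lies 51 to 81 mm towards -x from the first, differs each time and is not reported: feel for the snap.
- button (a joint): Press depth of the orange spring button, m: 0 = fully up (top 5.5 mm above the sleeve's top), 0.0055 = flush, 0.0085 = under the sleeve's wall. Spring 2.4 N when up, 4.4 N flush. Held within 1 mm of flush, a push of 5 to 12 N on the rib rides the hole's edge over its conical top; after about 10 mm it stays down by itself until it pops up in the second hole.
- button_top (a point): Highest point of the button: an upright orange pin of 18 mm diameter with a blunt conical top (5 mm high, flat 7 mm across at its tip); 56.5 mm above the worktop when up. It does not move sideways.
- rib_face (a point): Foot of the face of the red rib that looks to the button (-x), mid-sleeve, z 51 mm. The rib stands on the sleeve: 6 mm thick, 32 mm wide across it, 12 mm high; the face is 15 mm in +x from the first hole's centre and moves with the sleeve. Shut fingertips set down beside it can press the button and push the rib towards +x at the same time.
- jaw_face (a point): Middle of the nest face of the sleeve's white jaw, 30 mm above the worktop; jaw 60 mm wide, top at z 50 mm; moves with the sleeve. Nest length from the fixed stop's face to this face: 28 mm at the start (too short for the jar), 77 mm or more once the button is in the second hole.
- paste_jar: Open glass jar of yellow paste, 70 mm in diameter, 112 mm high, 0.3 to 0.6 kg, standing in front of the jig at the worktop's near edge; grip it round its body or neck from above. Origin at the centre of its underside, z up.
- jar_3_6: Bystander: jar of yellow paste 70 x 70 x 112 mm behind the jig (not the one to load); origin at the centre of its underside. Leave alone.
- jar_4_5: Bystander: empty glass jar 70 x 70 x 112 mm behind the jig; origin at the centre of its underside. Leave alone.
- loose_cap: Bystander: gold jar cap, 64 mm in diameter, 10 mm high, lying to the right; origin at the centre of its underside. Leave alone.
- pen: Bystander: white marker pen with green cap, 122 mm long, lying near the front edge on the left; origin at its middle underside. Leave alone.
- roll: Bystander: roll of labels, 66 mm in diameter, 39 mm high, on the front edge to the left; origin at the centre of its underside. Leave alone.

How it is judged (in metres and radians):
On the way, in this order (a step that is already met when the one before it is completed fails the run):
1. the button is pressed down flush with the sleeve (value of joint button above 0.004 m), for 0.1 s.
2. the sleeve has slid along and the button has popped up through the second hole (value of joint sleeve above 0.046 m and value of joint button below 0.002 m), for 0.2 s.
At the end, for the whole second after the job is handed in: The button stands up (within 2 mm of fully up) in the sleeve's second hole, the sleeve 46 mm or more open, and the jar of yellow paste stands released, at rest and upright (within 0.06 rad) on the nest floor between stop, cheeks and jaw (all of step 2 and x of paste_jar in the frame of jig between -0.102 and -0.055 m and y of paste_jar in the frame of jig between -0.007 and 0.007 m and z of paste_jar in the frame of jig between 0.005 and 0.011 m and angle between paste_jar's own z axis and vertical below 0.06 rad and linear speed of paste_jar below 0.02 m/s); the robot touches nothing.
It fails at once if the sleeve is forced: fingers press or push on it with more than 25 N (contact force between the fingers and sleeve above 25 N).
It fails at once if the sleeve is pushed on with more than 10 N although the button has popped up in the second hole (value of joint sleeve above 0.046 m and value of joint button below 0.002 m and contact force between the fingers and sleeve above 10 N).
It fails at once if the paste jar is tipped by more than 0.5 rad (angle between paste_jar's own z axis and vertical above 0.5 rad).
It fails at once if a bystander is moved by more than 20 mm (distance of any of jar_3_6, jar_4_5, loose_cap, pen, roll from where it was at the start of the episode above 0.02 m).
It also fails if it takes over 61 s, if anything falls off the work surface, if the arm or the gripper's body presses on something with over 40 N, if the wrist force passes 120 N, or if a joint passes its speed limit or range.

### The arm

A 6-joint arm with a two-finger parallel gripper is mounted at the origin on a cart in front of the work surface, level with it; the furniture and walls round the work are solid. World frame = base frame: x ahead of the robot, y to its left, z up, the work surface at z = 0. Lengths are in mm, angles in rad, forces in N, time in s.
With the tool pointing down it reaches from about 275 to 975 mm from the base axis. Payload 8.4 kg.
Tool frame: the origin (TCP) lies on the mounting face of the last link; the fingertips stand 190 mm ahead of it and the grasp point (between the pads) lies 171 mm ahead of it; z points along the fingers, y is the line along which they close (so a half turn about z gives the same grasp; the last joint's range is limited). The gripper opens to 92 mm and grips with 3 to 60 N. Pads are 20 mm wide; open, the fingers measure 128 mm over their backs; the gripper's body (75 mm by 189 mm) begins 69 mm behind the grasp point.
Start: joints at [-1.229, 0.353, 1.633, -0, 1.155, -0.002], TCP at [210.666, -588.43, 404.683] pointing down, gripper open.
Joint ranges: [-2.63, 2.63], [-0.92, 2.1], [0.06, 2.66], [-1.3, 4.44], [0, 2.69], [-3.02, 3.02]. Speed limits (rad/s): [2.22, 2.22, 2.79, 3.14, 3.14, 3.14].

### API

Orientations are given as a 3x3 rotation matrix whose columns are the frame's x, y, z axes.
In Python, from rig import r gives the robot as it stands. The module is installed in compiled form; this text tells all that it offers.
- The arm moves only by the tool arm_command, never from a script. Its argument "increments" is a list that holds one entry, the list of rows, each a list of 6 numbers: the shift along the tool's x, y, z normalised to -1 to 1, where 1 is 0.075 m, then the turn, a rotation vector about the tool's x, y, z normalised to -1 to 1, where 1 is 45 degrees. A call has exactly 8 rows; each row shifts and turns the commanded pose from where the row before left it, along the tool's axes as they then stand; what a row does not reach is not made up. A row lasts 1/10 s, in which the tool goes at most 50 mm and 8.59 degrees, less where a joint would pass 70% of its speed; a pose out of reach is approached as far as the arm can. A call with a number of a shift or a turn outside -1 to 1 is refused whole. A call with a gripper value outside its range is refused whole. "hand" is the closure, from -1 (fully open) to 1 (shut), set as the call begins (left out, the last holds). The fingers move at their own pace and stop on an object; the grip force is fixed at half the most. Time passes only in rows, so rows that do not move let the fingers close, or fill a call up. It gives the time, the measured TCP pose, the force, the opening and the grip force at its end, in the units of the state.
- r.get_obs(): the state, without advancing time (a new reading comes with each control period).
- r.camera(name): name is "scene" or "top" or "wrist"; returns the picture (480x640x3 uint8, red, green, blue); there is no depth.
- r.camera_model(name): a dict with "mtx" (3x3 intrinsics, pixels), "D" ([k1, k2, p1, p2, k3] as OpenCV has them; the pictures are not rectified), "world_from_camera" (4x4, takes a point from camera to world coordinates). Camera axes: x right, y up, looking along -z (the intrinsics and any distortion apply to the point x, -y, -z); pixel columns grow to the right and rows downward; lengths in mm; the calibration is good to about 2 mm. A picture is of the moment at which its call begins: read the wrist's pose just before it. camera_model takes no time and is no camera call; for the wrist camera it gives the pose at the moment of the call.
- r.close_job(): hands the job in; it is judged then, once.
The state is a dict: "time_s": time; "qpos": joint angles; "joint_velocities": joint speeds; "joint_torque": joint torques, N m; "tool_pos": TCP position; "tool_rot": TCP orientation; "wrist_force": force on the tool from outside, world axes, zero at the start; "moment": the same for the moment, N m; "opening": opening from 0.0 (shut) to 1.0 (fully open); "grip_force": force on a finger pad.
Only numpy, scipy, OpenCV 4.12 (cv2) and the standard library are available. Lean on these libraries where they do the work, as an engineer would, in place of code of your own. Each camera call takes 0.05 s, during which the arm holds its last target. There are 200 camera calls.

## Working session

There is one attempt and no reset: what is moved stays moved. The work goes in short steps, Python scripts to look and compute and a tool call to move; the robot and the scene stay as the last step left them, time stands still between calls to the robot, and variables do not carry over. Pictures are saved under pics/ and viewed, at most 10 in all, crops included, and the job is handed in when it is done.

Besides the shell and the picture viewer there is one more tool, called after "Emit:" as name(argument=value, ...) on one line, values as JSON. arm_command: Moves the arm, as the interface text tells. Its arguments: {"type":"object","properties":{"increments":{"type":"array","items":{"type":"array","items":{"type":"array","items":{"type":"number"}}}},"hand":{"type":"number"}},"required":["increments"]}

```bash
mkdir -p pics
python3 - <<'E'
from rig import r
import cv2,numpy as np
o=r.get_obs();print({k:np.round(v,3).tolist() for k,v in o.items()})
for n in("scene","top"):
    cv2.imwrite(f"pics/{n}0.png",r.camera(n)[:,:,::-1])
    m=r.camera_model(n);print(n,np.round(m["mtx"],1).tolist(),m["D"],np.round(m["world_from_camera"],3).tolist())
E
```

```text
{'time_s': 0.0, 'qpos': [-1.229, 0.354, 1.634, 0.0, 1.155, -0.002], 'joint_velocities': [-0.001, -0.0, -0.001, -0.0, -0.001, 0.0], 'joint_torque': [-0.002, -59.384, -33.422, 0.069, 0.023, -0.0], 'tool_pos': [210.607, -588.195, 403.972], 'tool_rot': [[0.941, 0.337, -0.0], [0.337, -0.941, 0.001], [0.0, -0.001, -1.0]], 'wrist_force': [-0.737, 0.611, 0.351], 'moment': [-0.048, 0.015, 0.04], 'grip_force': 0.0, 'opening': 1.003}
scene [[591.6, 0.0, 315.1], [0.0, 591.6, 238.7], [0.0, 0.0, 1.0]] [-0.14104824  0.          0.          0.          0.        ] [[0.537, 0.483, -0.692, -638.122], [-0.844, 0.318, -0.432, -884.556], [0.011, 0.816, 0.578, 1076.736], [0.0, 0.0, 0.0, 1.0]]
top [[614.5, 0.0, 325.5], [0.0, 614.5, 240.2], [0.0, 0.0, 1.0]] [-0.06234627  0.          0.          0.          0.        ] [[0.03, 0.932, -0.36, -102.145], [-1.0, 0.028, -0.011, -152.446], [0.0, 0.36, 0.933, 1783.425], [0.0, 0.0, 0.0, 1.0]]
```

View pics/scene0.png

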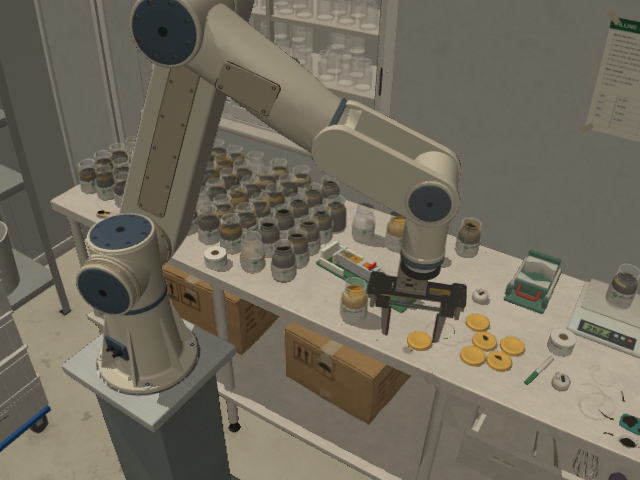

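View pics/top0.png

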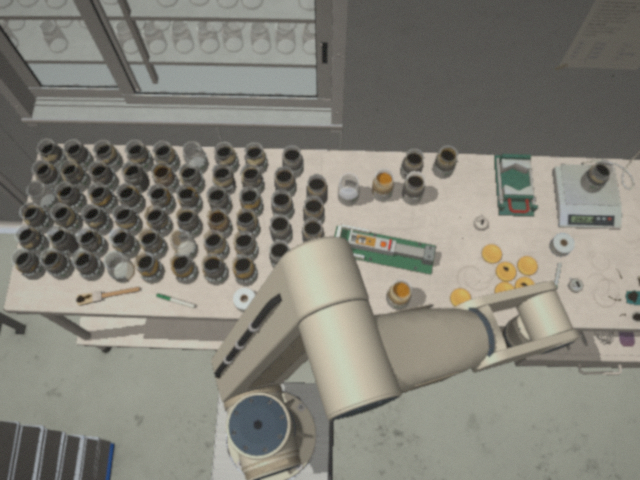

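The top view shows the jig centred at about (385,250), with its nest at the left end near (350,238) and the red rib near (387,243). The yellow jar to load is at about (400,292). I'll zoom in on the jig and jar.

Run:
```python
import cv2
a=cv2.imread("pics/top0.png")[215:315,325:450];cv2.imwrite("pics/topc.png",cv2.resize(a,None,fx=6,fy=6,interpolation=cv2.INTER_CUBIC))
```

```text
(no output)
```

View pics/topc.png

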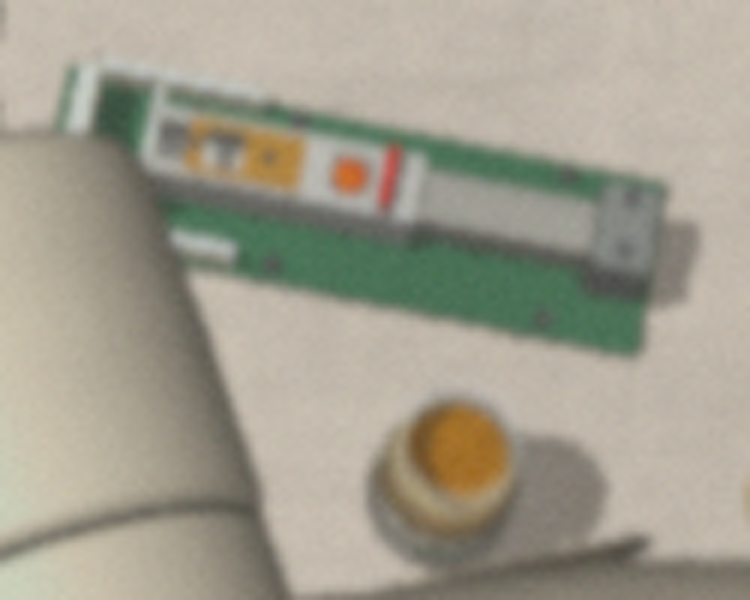

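The zoom shows the button at (350,175), the rib at (390,178), the second hole at (222,152), the plate's right corners at (663,185) and (640,353), and the jar mouth at (463,447). Casting rays from these pixels.

```bash
cat > h.py <<'E'
from rig import r
import cv2,numpy as np
def ray(m,px,z):
    p=cv2.undistortPoints(np.array([[px]],float),m["mtx"],np.array(m["D"],float))[0,0]
    T=np.array(m["world_from_camera"]);d=T[:3,:3]@[p[0],-p[1],-1];c=T[:3,3]
    return c+d*(z-c[2])/d[2]
E
python3 - <<'E'
from h import *
m=r.camera_model("top")
f=lambda u,v,z:print(np.round(P:=ray(m,(325+u/6-.4,215+v/6-.4),z),1)) or P
b=f(350,175,56.5);rib=f(390,178,60);h2=f(222,152,51.6)
p1=f(663,185,8);p2=f(640,353,8);f(70,68,8)
jar=f(463,447,105)
print(np.degrees(np.arctan2(*(b-h2)[1::-1])),np.linalg.norm(b-h2))
m=r.camera_model("wrist");print(np.round(m["world_from_camera"],2),np.round(m["mtx"]),m["D"], r.get_obs()["tool_pos"])
E
```

```text
[ 558.4 -305.7   56.5]
[ 556.1 -325.4   60. ]
[ 570.8 -241.7   51.6]
[ 576.2 -471.5    8. ]
[ 484.8 -456.7    8. ]
[ 632.3 -164.4    8. ]
[ 403.4 -354.5  105. ]
-100.92892763968702 65.38724421316708
[[ 3.4000e-01  9.1000e-01  2.4000e-01  2.7738e+02]
 [-9.4000e-01  3.3000e-01  8.0000e-02 -5.6446e+02]
 [-0.0000e+00 -2.5000e-01  9.7000e-01  3.8421e+02]
 [ 0.0000e+00  0.0000e+00  0.0000e+00  1.0000e+00]] [[391.   0. 323.]
 [  0. 391. 238.]
 [  0.   0.   1.]] [-0.03057549  0.          0.          0.          0.        ] [ 210.60983371 -588.22269207  404.03508516]
```

Emit:
arm_command(increments=[[[0, 0, 0.05, 0, 0, -0.167], [0, 0, 0.05, 0, 0, -0.167], [0, 0, 0.1, 0, 0, -0.167], [0, 0, 0.1, 0, 0, -0.167], [0, 0, 0.1, 0, 0, -0.167], [0, 0, 0.1, 0, 0, -0.167], [0, 0, 0.1, 0, 0, -0.167], [0, 0, 0.1, 0, 0, -0.167]]])

```text
time_s: 0.9
tool_pos: [210.6, -588.3, 351.5]
tool_rot: [[0.171, 0.985, -0.0], [0.985, -0.171, 0.001], [0.001, -0.0, -1.0]]
wrist_force: [0.4, -0.1, -0.7]
opening: 1.004
grip_force: 0.0
```

Emit:
arm_command(increments=[[[0.5, 0.43, 0, 0, 0, 0], [0.5, 0.43, 0, 0, 0, 0], [0.5, 0.43, 0, 0, 0, 0], [0.5, 0.43, 0, 0, 0, 0], [0.5, 0.43, 0, 0, 0, 0], [0.5, 0.43, 0, 0, 0, 0], [0.5, 0.43, 0, 0, 0, 0], [0.5, 0.43, 0, 0, 0, 0]]])

```text
time_s: 1.7
tool_pos: [518.9, -337.1, 352.0]
tool_rot: [[0.177, 0.984, -0.0], [0.984, -0.177, 0.0], [0.0, -0.0, -1.0]]
wrist_force: [0.5, 0.0, 0.1]
opening: 1.003
grip_force: 0.0
```

Emit:
arm_command(increments=[[[0.27, 0.22, 0, 0, 0, 0], [0.27, 0.22, 0, 0, 0, 0], [0, 0, 0, 0, 0, 0], [0, 0, 0, 0, 0, 0], [0, 0, 0, 0, 0, 0], [0, 0, 0, 0, 0, 0], [0, 0, 0, 0, 0, 0], [0, 0, 0, 0, 0, 0]]])

```text
time_s: 2.5
tool_pos: [556.9, -305.2, 352.3]
tool_rot: [[0.178, 0.984, 0.0], [0.984, -0.178, -0.0], [-0.0, 0.0, -1.0]]
wrist_force: [-0.2, -0.4, -0.2]
opening: 0.998
grip_force: 0.0
```

Run:
```python
from h import *
import pickle
o=r.get_obs();m=r.camera_model("wrist");I=r.camera("wrist")[:,:,::-1].copy()
cv2.imwrite("pics/w1.png",I);pickle.dump((o,m),open("w1.pkl","wb"))
print(o["time_s"],o["tool_pos"],o["wrist_force"],np.round(o["tool_rot"],3))
```

```text
2.5 [ 556.8754117  -305.24215972  352.3063998 ] [-0.17970555 -0.383047   -0.19939661] [[ 0.178  0.984  0.   ]
 [ 0.984 -0.178 -0.   ]
 [-0.     0.    -1.   ]]
```

View pics/w1.png

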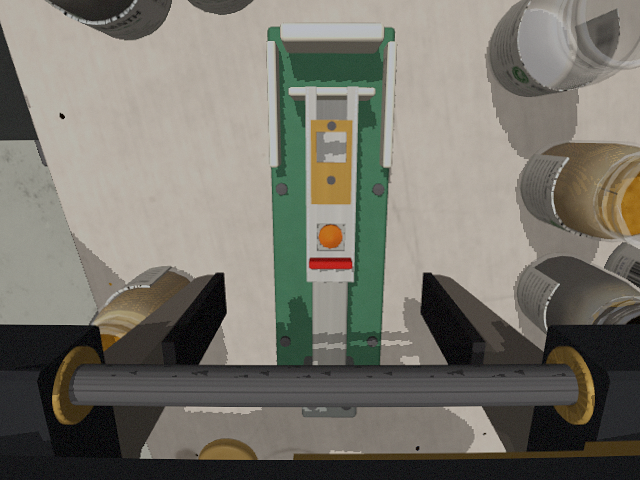

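The wrist view shows the button at (330,236), the rib at (330,264), the second hole at (331,148), the jaw's top edge at row 90, and the stop at (331,32). The jar to load is at the lower left near (150,300).

Run:
```python
from h import *
import pickle
o,m=pickle.load(open("w1.pkl","rb"));I=cv2.imread("pics/w1.png")
H,S,V=[c.astype(int) for c in cv2.split(cv2.cvtColor(I,cv2.COLOR_BGR2HSV))]
sub=np.zeros(H.shape,bool);sub[110:285,300:360]=1
def st(n,k):
    k=(k&sub).astype(np.uint8);c,l,s,ce=cv2.connectedComponentsWithStats(k);i=1+s[1:,4].argmax();print(n,s[i],ce[i]);return s[i],ce[i]
so,co=st("orange",(H>5)&(H<16)&(S>170))
sr,cr=st("red",((H<5)|(H>174))&(S>150))
sb,cb=st("brass",(H>14)&(H<26)&(S>90))
g=(S<60);g[:128]=0;g[170:]=0;g[:,:313]=0;g[:,350:]=0
s2,c2=st("hole2",g)
R=lambda p,z:ray(m,p,z)
b=R(co,54.0);h2=R((s2[0]+s2[2]/2-.5,s2[1]+s2[3]/2-.5),51.6)
rt=R((sr[0]+sr[2]/2-.5,sr[1]-.5),63);rb=R((sr[0]+sr[2]/2-.5,sr[1]+sr[3]-.5),63)
print("button",b,"h2",h2,"rib top -x edge",rt,"+x",rb)
sp=[R((282,24),50),R((381,24),50)];sj=[R((331,90),50)]
cheeks=[R((275,160),30),R((387,160),30)]
print(sp,sj,cheeks)
ax=b-h2;print(np.degrees(np.arctan2(ax[1],ax[0])),np.linalg.norm(ax[:2]))
mid=(sp[0]+sp[1])/2;ax=b-mid;print(np.degrees(np.arctan2(ax[1],ax[0])),np.linalg.norm(ax[:2]),np.linalg.norm(sp[0]-sp[1]))
print(I[225:252:2,316],I[148,308:356:3].tolist())
for n,v,z in(("h2",range(124,172),0),("h1 edge",range(216,262),0)):
    print(n,[(y,V[y,322],S[y,322]) for y in v])
```

```text
orange [319 225  23  23 386] [330.2642487 236.3238342]
red [309 258  43  11 460] [330.04565217 263.03043478]
brass [ 311  120   41   84 2371] [330.51033319 167.26824125]
hole2 [317 132  30  31 888] [331.23085586 146.58445946]
button [ 561.64626108 -307.16620451   54.        ] h2 [ 573.66919046 -244.1833357    51.6       ] rib top -x edge [ 558.96156694 -320.38163942   63.        ] +x [ 557.50470682 -328.65022916   63.        ]
[array([ 555.34659438, -160.15797487,   50.        ]), array([ 619.58690319, -171.72844922,   50.        ])] [array([ 579.94835357, -206.6619844 ,   50.        ])] [array([ 529.98618225, -246.70167206,   30.        ]), array([ 613.9805275 , -261.87488504,   30.        ])]
-100.80728928221036 64.12014187484827
-100.36122433438103 143.56403165353973 65.27398526518463
[[156 159 164]
 [154 159 161]
 [164 169 172]
 [166 173 175]
 [153 158 160]
 [152 158 159]
 [154 160 160]
 [161 169 170]
 [163 169 171]
 [164 170 173]
 [153 157 160]
 [153 158 160]
 [155 159 160]
 [165 170 173]] [[182, 180, 180], [82, 141, 172], [65, 134, 170], [121, 126, 125], [117, 121, 122], [118, 
[... 2907 characters left out ...]
t64(213)), (243, np.int64(181), np.int64(228)), (244, np.int64(174), np.int64(171)), (245, np.int64(159), np.int64(63)), (246, np.int64(144), np.int64(16)), (247, np.int64(152), np.int64(13)), (248, np.int64(157), np.int64(16)), (249, np.int64(148), np.int64(16)), (250, np.int64(115), np.int64(18)), (251, np.int64(161), np.int64(13)), (252, np.int64(177), np.int64(13)), (253, np.int64(175), np.int64(12)), (254, np.int64(174), np.int64(12)), (255, np.int64(174), np.int64(10)), (256, np.int64(180), np.int64(10)), (257, np.int64(147), np.int64(50)), (258, np.int64(112), np.int64(203)), (259, np.int64(111), np.int64(253)), (260, np.int64(117), np.int64(211)), (261, np.int64(144), np.int64(228))]
```

Emit:
arm_command(increments=[[[0, 0, 0, 0, 0, 0], [-0.024, 0.03, 0.2, 0, 0, 0], [-0.023, 0.031, 0.2, 0, 0, 0], [0, 0, 0.2, 0, 0, 0], [0, 0, 0.2, 0, 0, 0], [0, 0, 0.2, 0, 0, 0], [0, 0, 0.12, 0, 0, 0], [0, 0, 0, 0, 0, 0]]], hand=1)

```text
time_s: 3.35
tool_pos: [560.7, -308.7, 266.3]
tool_rot: [[0.177, 0.984, -0.002], [0.984, -0.177, 0.001], [0.001, -0.003, -1.0]]
wrist_force: [0.7, 0.1, 0.2]
opening: 0.326
grip_force: 0.0
```

Run:
```python
from h import *
import pickle
m1=pickle.load(open("w1.pkl","rb"))[1]
print("rib foot",ray(m1,(330,257.3),51),"h1",[ray(m1,(330.3,v),51) for v in(222.5,250.7)],"h2",[ray(m1,(331,v),51.6) for v in(131.3,161.8)])
o=r.get_obs();m=r.camera_model("wrist");I=r.camera("wrist")[:,:,::-1].copy()
cv2.imwrite("pics/w2.png",I);pickle.dump((o,m),open("w2.pkl","wb"))
print(o["time_s"],o["tool_pos"],o["opening"],o["wrist_force"])
```

```text
rib foot [ 558.53274812 -324.01100263   51.        ] h1 [array([ 563.41678752, -297.57533933,   51.        ]), array([ 559.65640586, -318.93348557,   51.        ])] h2 [array([ 575.17295944, -233.60998159,   51.6       ]), array([ 571.55023117, -254.20670891,   51.6       ])]
3.35 [ 560.67380777 -308.69454885  266.26740712] 0.3258368910555415 [0.65178139 0.06953341 0.18513889]
```

View pics/w2.png

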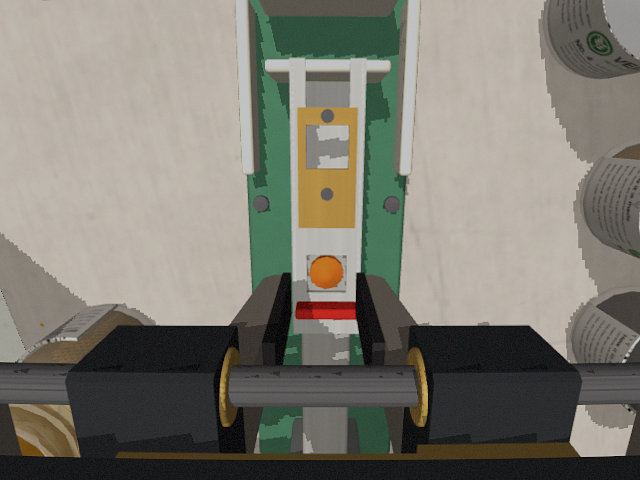

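The wrist view shows the fingers still closing, with tips at about (290,273) and (357,273). The button is at (326,272) and the rib at (326,311), so they are well centred. I'll finish closing, and use the tip corners to check the calibration.

Emit:
arm_command(increments=[[[0, 0, 0.02, 0, 0, 0], [0, 0, 0.02, 0, 0, 0], [0, 0, 0, 0, 0, 0], [0, 0, 0, 0, 0, 0], [0, 0, 0, 0, 0, 0], [0, 0, 0, 0, 0, 0], [0, 0, 0, 0, 0, 0], [0, 0, 0, 0, 0, 0]]])

```text
time_s: 4.2
tool_pos: [561.2, -309.0, 265.2]
tool_rot: [[0.177, 0.984, 0.0], [0.984, -0.177, -0.0], [-0.0, 0.0, -1.0]]
wrist_force: [-0.2, 0.6, 1.2]
opening: 0.005
grip_force: 0.0
```

Run:
```python
from h import *
import pickle
o,m=pickle.load(open("w2.pkl","rb"));T=o["tool_pos"];R=o["tool_rot"]
for p in((290,273),(357,273)):
    P=ray(m,p,T[2]-190);print("tip in tool",R.T@(P-T))
for p,z in(((326.5,272),54),((326,303),51)): print(p,R.T@(ray(m,p,z)-T))
o=r.get_obs();m=r.camera_model("wrist");I=r.camera("wrist")[:,:,::-1].copy()
c=I[200:440,200:460];cv2.imwrite("pics/w3.png",cv2.resize(c,None,fx=2.3,fy=2.3));pickle.dump((o,m),open("w3.pkl","wb"))
print(o["time_s"],o["tool_pos"],o["opening"])
```

```text
tip in tool [  9.46555722 -15.5487047  190.05024787]
tip in tool [  9.48200799  15.3784374  189.96863041]
(326.5, 272) [  1.99150939   1.50758834 212.26603411]
(326, 303) [-16.85154961   1.29858753 215.24973788]
4.2 [ 561.15421981 -309.0278291   265.21900007] 0.005223471300552368
```

View pics/w3.png

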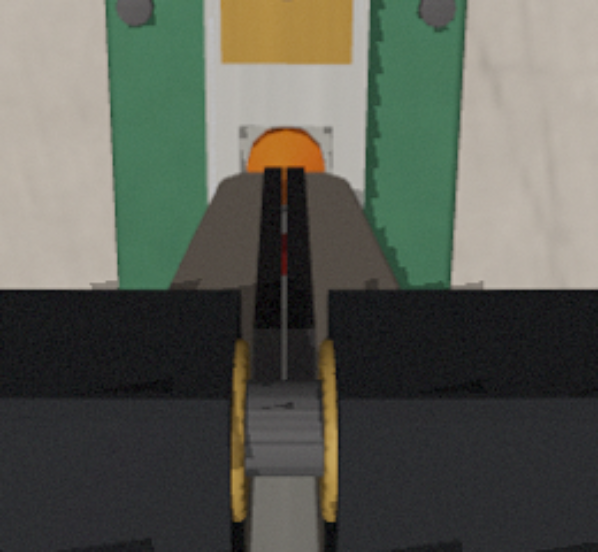

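Emit:
arm_command(increments=[[[0, 0.02, 0.1, 0, 0, 0], [0, 0, 0.1, 0, 0, 0], [0, 0, 0.03, 0, 0, 0], [0, 0, 0.03, 0, 0, 0], [0, 0, 0.03, 0, 0, 0], [0, 0, 0.02, 0, 0, 0], [0, 0, 0, 0, 0, 0], [0, 0, 0, 0, 0, 0]]])

```text
time_s: 5.05
tool_pos: [562.7, -309.3, 242.2]
tool_rot: [[0.177, 0.984, 0.0], [0.984, -0.177, -0.0], [-0.0, 0.0, -1.0]]
wrist_force: [-1.1, 1.2, 3.9]
opening: 0.004
grip_force: 1.9
```

Emit:
arm_command(increments=[[[0, 0, 0.007, 0, 0, 0], [0, 0, 0, 0, 0, 0], [-0.01, 0, 0, 0, 0, 0], [-0.01, 0, 0, 0, 0, 0], [-0.01, 0, 0, 0, 0, 0], [-0.01, 0, 0, 0, 0, 0], [-0.01, 0, 0, 0, 0, 0], [0, 0, 0, 0, 0, 0]]])

```text
time_s: 5.85
tool_pos: [562.1, -313.1, 241.5]
tool_rot: [[0.177, 0.984, 0.0], [0.984, -0.177, -0.0], [-0.0, 0.0, -1.0]]
wrist_force: [0.3, 1.1, 4.0]
opening: 0.005
grip_force: 2.4
```

Emit:
arm_command(increments=[[[-0.012, 0, 0, 0, 0, 0], [-0.012, 0, 0, 0, 0, 0], [-0.012, 0, 0, 0, 0, 0], [0, 0, 0, 0, 0, 0], [0, 0, 0, 0, 0, 0], [0, 0, 0, 0, 0, 0], [0, 0, 0, 0, 0, 0], [0, 0, 0, 0, 0, 0]]])

```text
time_s: 6.65
tool_pos: [561.7, -315.4, 241.5]
tool_rot: [[0.177, 0.984, 0.0], [0.984, -0.177, 0.0], [0.0, 0.0, -1.0]]
wrist_force: [1.4, 3.4, 5.0]
opening: 0.003
grip_force: 3.6
```

Emit:
arm_command(increments=[[[-0.012, 0, 0, 0, 0, 0], [-0.012, 0, 0, 0, 0, 0], [-0.012, 0, 0, 0, 0, 0], [-0.012, 0, 0, 0, 0, 0], [0, 0, 0, 0, 0, 0], [0, 0, 0, 0, 0, 0], [0, 0, 0, 0, 0, 0], [0, 0, 0, 0, 0, 0]]])

```text
time_s: 7.45
tool_pos: [561.1, -318.6, 241.5]
tool_rot: [[0.177, 0.984, 0.0], [0.984, -0.177, 0.001], [0.001, 0.0, -1.0]]
wrist_force: [1.7, 5.1, 6.2]
opening: 0.005
grip_force: 4.0
```

Emit:
arm_command(increments=[[[-0.012, 0, 0, 0, 0, 0], [-0.012, 0, 0, 0, 0, 0], [-0.012, 0, 0, 0, 0, 0], [-0.012, 0, 0, 0, 0, 0], [-0.012, 0, 0, 0, 0, 0], [0, 0, 0, 0, 0, 0], [0, 0, 0, 0, 0, 0], [0, 0, 0, 0, 0, 0]]])

```text
time_s: 8.25
tool_pos: [560.1, -323.5, 241.5]
tool_rot: [[0.177, 0.984, 0.0], [0.984, -0.177, 0.0], [0.0, 0.0, -1.0]]
wrist_force: [0.5, 2.1, 4.7]
opening: 0.005
grip_force: 3.0
```

Emit:
arm_command(increments=[[[-0.013, 0, 0, 0, 0, 0], [-0.013, 0, 0, 0, 0, 0], [-0.013, 0, 0, 0, 0, 0], [-0.013, 0, 0, 0, 0, 0], [-0.013, 0, 0, 0, 0, 0], [-0.013, 0, 0, 0, 0, 0], [0, 0, 0, 0, 0, 0], [0, 0, 0, 0, 0, 0]]])

```text
time_s: 9.05
tool_pos: [559.1, -329.3, 241.5]
tool_rot: [[0.177, 0.984, 0.0], [0.984, -0.177, 0.0], [0.0, 0.0, -1.0]]
wrist_force: [0.9, 2.6, 4.2]
opening: 0.009
grip_force: 3.0
```

Run:
```python
from h import *
import pickle
o=r.get_obs();m=r.camera_model("wrist");I=r.camera("wrist")[:,:,::-1].copy()
cv2.imwrite("pics/w4.png",I);pickle.dump((o,m),open("w4.pkl","wb"))
H,S,V=[c.astype(int) for c in cv2.split(cv2.cvtColor(I,cv2.COLOR_BGR2HSV))]
for n,k in(("orange",(H>5)&(H<15)&(S>190)),("brass",(H>14)&(H<26)&(S>110))):
    k=k.astype(np.uint8);k[:,:280]=0;k[:,380:]=0;k[330:]=0
    c,l,s,ce=cv2.connectedComponentsWithStats(k);s=s[1:];print(n,s[s[:,4]>15])
cv2.imwrite("pics/w4c.png",cv2.resize(I[40:340,220:440],None,fx=2,fy=2))
```

```text
orange []
brass [[ 287   91   69  140 6353]]
```

View pics/w4c.png

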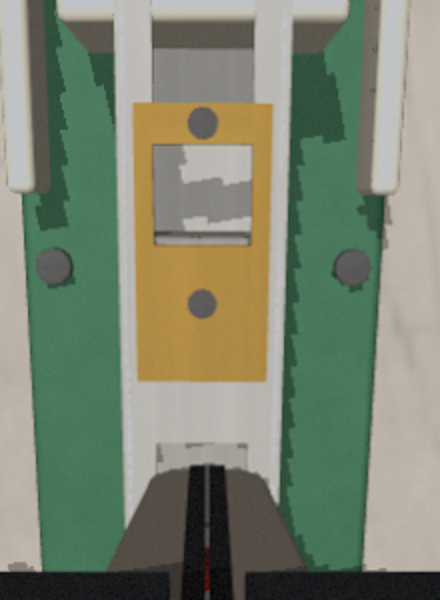

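The crop shows the button under the wall with no orange visible. The second hole spans rows 144 to 244 at column 202, and the first hole's far edge is at row 443. The sleeve is sliding, so I'll work out how far it still has to go.

Run:
```python
from h import *
import pickle
o,m=pickle.load(open("w4.pkl","rb"));T=o["tool_pos"];R=o["tool_rot"]
e=[R.T@(ray(m,(321,v),51.6)-T) for v in(111.8,162)];h1=R.T@(ray(m,(321,261.5),51)-T)
print(e,h1,(e[0]+e[1])/2)
o2,m2=pickle.load(open("w2.pkl","rb"))
I=cv2.imread("pics/w2.png");h=cv2.cvtColor(I,cv2.COLOR_BGR2HSV).astype(int)
k=((h[...,0]>5)&(h[...,0]<16)&(h[...,1]>170)).astype(np.uint8);k[:,:300]=0;k[:,355:]=0;k[:245]=0;k[300:]=0
M=cv2.moments(k,True);c=(M["m10"]/M["m00"],M["m01"]/M["m00"]);b=ray(m2,c,54)
print(c,"button",b,"in tool now",R.T@(b-T))
col=h[235:320,316];print([(235+i,*v) for i,v in enumerate(col) if 250-235<=i and i<60 or i>60][:70:1] if 0 else "")
```

```text
[array([ 80.52421338,  -1.0957041 , 189.89112725]), array([ 59.90709284,  -1.12915232, 189.88833483])] [ 14.90117595  -1.20810251 190.48223839] [ 70.21565311  -1.11242821 189.88973104]
(326.45327754532775, 272.3960948396095) button [ 561.92946896 -306.92585409   54.        ] in tool now [ 22.47865272  -1.19156039 187.48326519]
```

Emit:
arm_command(increments=[[[-0.03, 0, 0, 0, 0, 0], [-0.04, 0, 0, 0, 0, 0], [-0.04, 0, 0, 0, 0, 0], [-0.04, 0, 0, 0, 0, 0], [-0.04, 0, 0, 0, 0, 0], [-0.04, 0, 0, 0, 0, 0], [-0.04, 0, 0, 0, 0, 0], [-0.03, 0, 0, 0, 0, 0]]])

```text
time_s: 9.9
tool_pos: [555.1, -351.4, 241.5]
tool_rot: [[0.177, 0.984, 0.0], [0.984, -0.177, 0.0], [0.0, -0.0, -1.0]]
wrist_force: [1.1, 2.8, 5.4]
opening: 0.005
grip_force: 3.5
```

Emit:
arm_command(increments=[[[-0.03, 0, 0, 0, 0, 0], [-0.04, 0, 0, 0, 0, 0], [-0.04, 0, 0, 0, 0, 0], [-0.04, 0, 0, 0, 0, 0], [-0.03, 0, 0, 0, 0, 0], [-0.02, 0, 0, 0, 0, 0], [0, 0, 0, 0, 0, 0], [0, 0, 0, 0, 0, 0]]])

```text
time_s: 10.7
tool_pos: [552.3, -366.3, 241.5]
tool_rot: [[0.177, 0.984, -0.0], [0.984, -0.177, -0.0], [-0.0, -0.0, -1.0]]
wrist_force: [0.2, 3.0, 5.9]
opening: 0.003
grip_force: 2.9
```

Emit:
arm_command(increments=[[[-0.02, 0, 0, 0, 0, 0], [-0.02, 0, 0, 0, 0, 0], [-0.02, 0, 0, 0, 0, 0], [-0.02, 0, 0, 0, 0, 0], [-0.015, 0, 0, 0, 0, 0], [0, 0, 0, 0, 0, 0], [0, 0, 0, 0, 0, 0], [0, 0, 0, 0, 0, 0]]])

```text
time_s: 11.5
tool_pos: [551.0, -373.6, 241.4]
tool_rot: [[0.177, 0.984, -0.0], [0.984, -0.177, -0.0], [-0.0, 0.0, -1.0]]
wrist_force: [-1.8, -1.1, 4.8]
opening: -0.0
grip_force: 2.4
```

```bash
cat > chk.py <<'E'
from h import *
o=r.get_obs();m=r.camera_model("wrist");I=r.camera("wrist")[:,:,::-1].copy()
T=o["tool_pos"];R=o["tool_rot"]
H,S,V=[c.astype(int) for c in cv2.split(cv2.cvtColor(I,cv2.COLOR_BGR2HSV))]
k=((H>5)&(H<15)&(S>190)).astype(np.uint8);k[:,:290]=0;k[:,360:]=0;k[250:]=0;k[:60]=0
c,l,s,ce=cv2.connectedComponentsWithStats(k)
for i in range(1,c):
    if s[i,4]>10: print("orange",s[i],R.T@(ray(m,ce[i],54)-T))
print([(y,V[y,310],S[y,310]) for y in range(100,175,2)][0:0],T,o["wrist_force"])
cv2.imwrite("pics/chk.png",cv2.resize(I[60:260,240:400],None,fx=3,fy=3))
E
python3 chk.py
```

```text
orange [301 128  40  35 691] [6.49735116e+01 1.12005788e-01 1.87391156e+02]
[] [ 551.01887026 -373.55029915  241.41964544] [-1.76117429 -1.14859795  4.76337101]
```

View pics/chk.png

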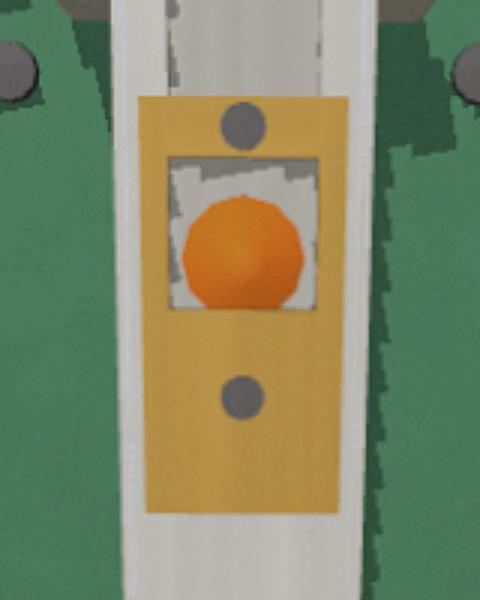

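The second hole now shows the button, but its +x rim is still covered by the plate edge (button centre at row 256, hole centre at row 233). About 1.7 mm remains before it can pop, so I'll make small pushes.

Emit:
arm_command(increments=[[[-0.007, 0, 0, 0, 0, 0], [-0.007, 0, 0, 0, 0, 0], [-0.006, 0, 0, 0, 0, 0], [0, 0, 0, 0, 0, 0], [0, 0, 0, 0, 0, 0], [0, 0, 0, 0, 0, 0], [0, 0, 0, 0, 0, 0], [0, 0, 0, 0, 0, 0]]])

```text
time_s: 12.35
tool_pos: [550.9, -374.5, 241.5]
tool_rot: [[0.177, 0.984, 0.0], [0.984, -0.177, 0.0], [0.0, -0.0, -1.0]]
wrist_force: [-0.3, -0.2, 6.6]
opening: 0.004
grip_force: 2.7
```

```bash
python3 chk.py
```

```text
orange [301 127  40  36 743] [ 6.54908151e+01 -1.50359101e-01  1.87481451e+02]
[] [ 550.9402257  -374.54817255  241.46167594] [-0.29259982 -0.22385334  6.64149535]
```

Emit:
arm_command(increments=[[[-0.007, 0, 0, 0, 0, 0], [-0.007, 0, 0, 0, 0, 0], [-0.004, 0, 0, 0, 0, 0], [0, 0, 0, 0, 0, 0], [0, 0, 0, 0, 0, 0], [0, 0, 0, 0, 0, 0], [0, 0, 0, 0, 0, 0], [0, 0, 0, 0, 0, 0]]])

```text
time_s: 13.2
tool_pos: [550.7, -375.7, 241.4]
tool_rot: [[0.177, 0.984, -0.0], [0.984, -0.177, 0.001], [0.001, -0.0, -1.0]]
wrist_force: [0.3, 1.2, 5.3]
opening: 0.006
grip_force: 2.9
```

```bash
python3 chk.py
```

```text
orange [300 125  41  38 792] [ 6.62670387e+01 -9.44778232e-02  1.87468181e+02]
[] [ 550.7274121  -375.68722354  241.41672172] [0.25155735 1.19022599 5.32300777]
```

Emit:
arm_command(increments=[[[-0.005, 0, 0, 0, 0, 0], [-0.005, 0, 0, 0, 0, 0], [-0.002, 0, 0, 0, 0, 0], [0, 0, 0, 0, 0, 0], [0, 0, 0, 0, 0, 0], [0, 0, 0, 0, 0, 0], [0, 0, 0, 0, 0, 0], [0, 0, 0, 0, 0, 0]]])

```text
time_s: 14.05
tool_pos: [550.6, -376.4, 241.4]
tool_rot: [[0.177, 0.984, -0.0], [0.984, -0.177, 0.001], [0.001, -0.0, -1.0]]
wrist_force: [-0.7, 1.7, 5.5]
opening: 0.004
grip_force: 3.1
```

```bash
python3 chk.py
```

```text
orange [300 122  41  39 793] [ 6.69484320e+01 -1.00278437e-01  1.87487795e+02]
[] [ 550.59545434 -376.40131013  241.41332232] [-0.66560302  1.68500908  5.48340141]
```

Run:
```python
from h import *
I=cv2.imread("pics/chk.png")[::3,::3];h=cv2.cvtColor(I,cv2.COLOR_BGR2HSV)
for u in(80,70,92): print(u,[(60+y,*map(int,h[y,u])) for y in range(45,112) if y in range(45,70) or y>95])
```

```text
80 [(105, 0, 5, 98), (106, 10, 8, 99), (107, 165, 5, 98), (108, 140, 8, 97), (109, 14, 34, 111), (110, 19, 121, 154), (111, 20, 155, 178), (112, 18, 130, 147), (113, 18, 42, 121), (114, 25, 13, 116), (115, 21, 15, 116), (116, 26, 14, 129), (117, 26, 13, 157), (118, 13, 45, 177), (119, 15, 171, 192), (120, 15, 217, 195), (121, 15, 213, 194), (122, 15, 211, 195), (123, 15, 214, 194), (124, 16, 213, 194), (125, 16, 212, 195), (126, 16, 209, 195), (127, 15, 208, 196), (128, 15, 213, 195), (129, 15, 208, 195), (156, 13, 216, 177), (157, 13, 220, 175), (158, 13, 219, 175), (159, 13, 220, 174), (160, 13, 226, 174), (161, 12, 171, 160), (162, 13, 98, 130), (163, 19, 123, 147), (164, 20, 152, 175), (165, 20, 154, 180), (166, 20, 155, 179), (167, 20, 154, 179), (168, 20, 152, 179), (169, 20, 155, 179), (170, 20, 157, 179), (171, 19, 157, 179)]
70 [(105, 20, 155, 184), (106, 20, 152, 183), (107, 20, 153, 185), (108, 20, 154, 184), (109, 20, 153, 185), (110, 20, 153, 187), (111, 20, 157, 184), (112, 19, 128, 147), (113, 19, 40, 122), (114, 18, 11, 119), (115, 23, 17, 120), (116, 19, 17, 121), (1
[... 746 characters left out ...]
 (112, 19, 133, 144), (113, 19, 41, 118), (114, 30, 11, 116), (115, 30, 15, 118), (116, 23, 19, 119), (117, 23, 17, 118), (118, 23, 16, 124), (119, 25, 12, 131), (120, 23, 14, 148), (121, 12, 41, 170), (122, 13, 117, 186), (123, 14, 190, 193), (124, 14, 217, 194), (125, 14, 214, 195), (126, 14, 213, 194), (127, 14, 211, 195), (128, 14, 214, 194), (129, 14, 213, 194), (156, 12, 221, 172), (157, 12, 191, 171), (158, 12, 116, 172), (159, 11, 57, 152), (160, 15, 21, 124), (161, 30, 9, 115), (162, 21, 33, 122), (163, 19, 105, 153), (164, 20, 148, 176), (165, 20, 158, 179), (166, 20, 157, 179), (167, 20, 155, 179), (168, 20, 156, 178), (169, 20, 156, 178), (170, 20, 156, 178), (171, 20, 153, 178)]
```

Emit:
arm_command(increments=[[[-0.005, 0, 0, 0, 0, 0], [-0.005, 0, 0, 0, 0, 0], [0, 0, 0, 0, 0, 0], [0, 0, 0, 0, 0, 0], [0, 0, 0, 0, 0, 0], [0, 0, 0, 0, 0, 0], [0, 0, 0, 0, 0, 0], [0, 0, 0, 0, 0, 0]]])

```text
time_s: 14.9
tool_pos: [550.5, -377.2, 241.4]
tool_rot: [[0.177, 0.984, 0.0], [0.984, -0.177, 0.001], [0.001, -0.0, -1.0]]
wrist_force: [-0.1, 1.7, 6.6]
opening: 0.004
grip_force: 3.2
```

```bash
cp pics/chk.png pics/chk_prev.png; python3 chk.py
python3 - <<'E'
from h import *
for f in("chk_prev","chk"):
    I=cv2.imread(f"pics/{f}.png")[::3,::3];h=cv2.cvtColor(I,cv2.COLOR_BGR2HSV).astype(int)
    k=(h[...,0]<17)&(h[...,0]>4)&(h[...,1]>165);k[:50]=0;k[115:]=0
    print(f,"widths",k.sum(1)[50:115:3],"max",k.sum(1).max(),"rows",60+np.where(k.sum(1)>3)[0][[0,-1]])
    b=(abs(h[...,0]-20)<3)&(h[...,1]>140);print("brass col70",60+np.where(np.diff(b[:,62:68].mean(1)>.5))[0],"col72",60+np.where(np.diff(b[:,66])!=0)[0])
E
```

```text
orange [300 120  41  39 803] [ 6.77729275e+01 -1.80158120e-01  1.87510907e+02]
[] [ 550.49023    -377.16394452  241.43928762] [-0.14772741  1.69641245  6.58126545]
chk_prev widths [ 0  0  0  2 22 27 33 37 38 40 41 40 39 37 34 28 22  2  0  0  0  0] max 41 rows [120 160]
brass col70 [ 92 111 163 230] col72 [ 92 111 163 230]
chk widths [ 0  0  0 17 25 32 36 38 39 40 40 40 38 36 30 24  9  0  0  0  0  0] max 42 rows [118 159]
brass col70 [ 92 111 163 229] col72 [ 92 111 163 230]
```

View pics/chk.png

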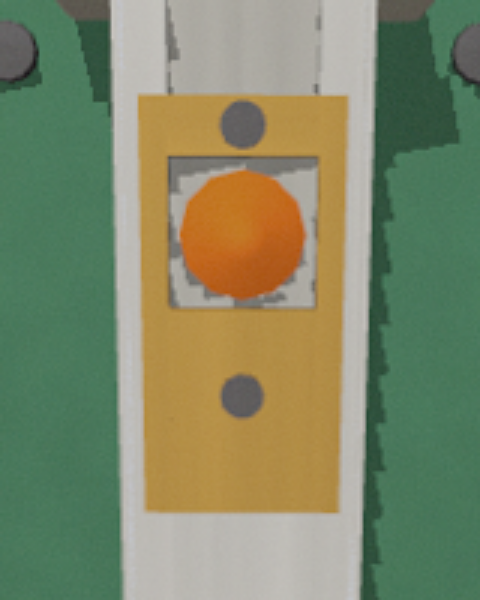

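The button is now full size (125 px wide, against 120 before) and centred at (243,234) in the hole, clear on all sides. It has popped up, so I'll back off, lift, and move above the jar.

Emit:
arm_command(increments=[[[0.015, 0, -0.05, 0, 0, 0], [0.02, 0, -0.2, 0, 0, 0], [0, 0, -0.4, 0, 0, 0], [0, 0, -0.5, 0, 0, 0], [0, 0, -0.5, 0, 0, 0], [0, 0, -0.5, 0, 0, 0], [0, -0.3, 0, 0, 0, 0], [0, -0.4, 0, 0, 0, 0]]], hand=1)

```text
time_s: 15.75
tool_pos: [499.4, -365.7, 405.0]
tool_rot: [[0.176, 0.984, 0.003], [0.984, -0.176, -0.002], [-0.001, 0.003, -1.0]]
wrist_force: [-0.8, 0.1, -0.3]
opening: 0.001
grip_force: 0.0
```

Emit:
arm_command(increments=[[[-0.05, -0.4, 0, 0, 0, 0], [-0.05, -0.4, 0, 0, 0, 0], [0, -0.4, 0, 0, 0, 0], [0, -0.1, 0, 0, 0, 0], [0, 0, 0, 0, 0, 0], [0, 0, 0, 0, 0, 0], [0, 0, 0, 0, 0, 0], [0, 0, 0, 0, 0, 0]]], hand=-1)

```text
time_s: 16.55
tool_pos: [402.7, -356.1, 402.6]
tool_rot: [[0.176, 0.984, 0.0], [0.984, -0.176, 0.0], [0.0, 0.0, -1.0]]
wrist_force: [0.1, -0.3, 0.8]
opening: 0.676
grip_force: 0.0
```

Run:
```python
from h import *
import pickle
o=r.get_obs();m=r.camera_model("wrist");I=r.camera("wrist")[:,:,::-1].copy()
cv2.imwrite("pics/w5.png",I);pickle.dump((o,m),open("w5.pkl","wb"));print(o["tool_pos"],o["opening"],o["wrist_force"])
```

```text
[ 402.72403378 -356.08460131  402.56468933] 0.6757697461586386 [ 0.05374925 -0.31308263  0.80540079]
```

View pics/w5.png

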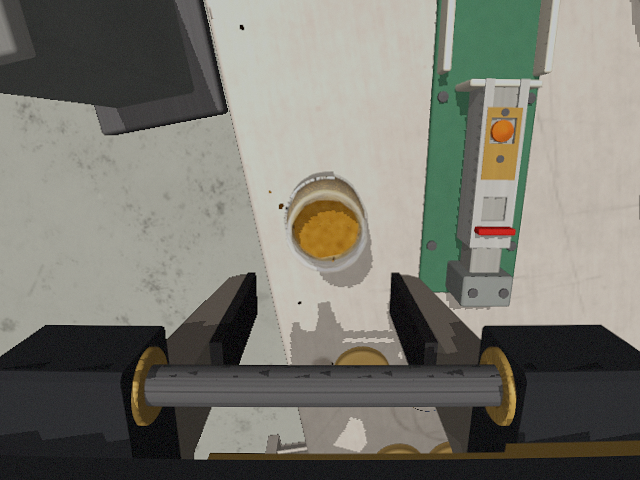

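The wrist view shows the paste centred at about (326,229), the jar's rim spanning columns 289 to 367 down to row 271, and the base's far edge near row 173. In the second hole the button stands up at (503,131).

Run:
```python
from h import *
import pickle
o,m=pickle.load(open("w5.pkl","rb"));T=o["tool_pos"];R=o["tool_rot"]
t=lambda p,z:np.round(R.T@(ray(m,p,z)-T),1)
I=cv2.imread("pics/w5.png");h=cv2.cvtColor(I,cv2.COLOR_BGR2HSV).astype(int)
k=((h[...,0]>12)&(h[...,0]<26)&(h[...,1]>150)).astype(np.uint8);k[:150]=0;k[290:]=0;k[:,:270]=0;k[:,390:]=0
c,l,s,ce=cv2.connectedComponentsWithStats(k);i=1+s[1:,4].argmax();print(s[i],ce[i],[t(ce[i],z) for z in(85,95,105)])
print("rim bottom",t((328,271),112),"L",t((289,229),112),"R",t((367,229),112),"base far",t((327,173),0))
# jig, with world points
J=lambda p:print(np.round(p,1))
b=np.array([561.93,-306.93]);a=np.radians(-100.4);jx=np.array([np.cos(a),np.sin(a)]);jy=np.array([-jx[1],jx[0]])
n=b-78*jx;print("nest target",n)
m1=pickle.load(open("w1.pkl","rb"))[1];I=cv2.imread("pics/w1.png");h=cv2.cvtColor(I,cv2.COLOR_BGR2HSV).astype(int)
def rel(p,z): q=ray(m1,p,z)[:2]-b;return np.round([q@jx,q@jy],1)
for row in(60,110,150):
    w=(h[row,:,1]<45)&(h[row,:,2]>150);g=(h[row,:,0]>60)&(h[row,:,0]<90)&(h[row,:,1]>90)
    gx=np.where(g[255:410])[0]+255;print(row,gx[0],gx[-1],rel((gx[0]-.5,row),30),rel((gx[-1]+.5,row),30))
print("plate low rows z8",[ (row,(gx:=np.where((h[row,:,0]>60)&(h[row,:,0]<90)&(h[row,:,1]>90))[0])[[0,-1]],rel((gx[0]-.5,row),8),rel((gx[-1]+.5,row),8)) for row in(200,250,300)])
```

```text
[ 293  200   66   58 2888] [325.63157895 228.18144044] [array([  0.6,   1.7, 317.6]), array([  2.9,   1.7, 307.6]), array([  5.3,   1.6, 297.6])]
rim bottom [-25.3   3.3 290.6] L [  6.4 -24.5 290.6] R [  6.4  31.  290.6] base far [ 35.6   3.6 402.6]
nest target [ 576.01049333 -230.21142528]
60 279 382 [-124.4  -37.9] [-124.7   36.9]
110 281 380 [-89.9 -37.2] [-90.1  36.7]
150 281 378 [-60.9 -37.9] [-61.1  36.3]
plate low rows z8 [(200, array([273, 386]), array([-19.2, -48. ]), array([-19.4,  47.6])), (250, array([274, 384]), array([ 24.5, -48.4]), array([24.3, 47.8])), (300, array([276, 382]), array([ 71.3, -48. ]), array([71.1, 48. ]))]
```

Emit:
arm_command(increments=[[[0, 0.035, 0.1, 0, 0, 0], [0, 0, 0.1, 0, 0, 0], [0, 0, 0.1, 0, 0, 0], [0, 0, 0.1, 0, 0, 0], [0, 0, 0.1, 0, 0, 0], [0, 0, 0.1, 0, 0, 0], [0, 0, 0, 0, 0, 0], [0, 0, 0, 0, 0, 0]]], hand=-1)

```text
time_s: 17.4
tool_pos: [404.4, -356.5, 357.5]
tool_rot: [[0.177, 0.984, -0.0], [0.984, -0.177, 0.0], [0.0, -0.0, -1.0]]
wrist_force: [0.5, 0.5, -0.0]
opening: 1.001
grip_force: 0.0
```

Emit:
arm_command(increments=[[[0, 0, 0.2, 0, 0, 0], [0, 0, 0.2, 0, 0, 0], [0, 0, 0.2, 0, 0, 0], [0, 0, 0.2, 0, 0, 0], [0, 0, 0.2, 0, 0, 0], [0, 0, 0.2, 0, 0, 0], [0, 0, 0.2, 0, 0, 0], [0, 0, 0.03, 0, 0, 0]]])

```text
time_s: 18.2
tool_pos: [404.1, -356.2, 249.4]
tool_rot: [[0.177, 0.984, -0.001], [0.984, -0.177, 0.001], [0.001, -0.001, -1.0]]
wrist_force: [-0.5, 0.4, 1.0]
opening: 0.999
grip_force: 0.0
```

Emit:
arm_command(increments=[[[0, 0, 0, 0, 0, 0], [0, 0, 0, 0, 0, 0], [0, 0, 0, 0, 0, 0], [0, 0, 0, 0, 0, 0], [0, 0, 0, 0, 0, 0], [0, 0, 0, 0, 0, 0], [0, 0, 0, 0, 0, 0], [0, 0, 0, 0, 0, 0]]], hand=1)

```text
time_s: 19.0
tool_pos: [404.7, -356.7, 251.2]
tool_rot: [[0.177, 0.984, 0.001], [0.984, -0.177, -0.001], [-0.001, 0.001, -1.0]]
wrist_force: [-0.9, 0.2, 6.3]
opening: 0.742
grip_force: 30.0
```

Emit:
arm_command(increments=[[[0, 0, -0.08, 0, 0, 0], [0, 0, -0.18, 0, 0, 0], [0, 0, -0.2, 0, 0, 0], [0, 0, -0.2, 0, 0, 0], [0, 0, -0.2, 0, 0, 0], [0, 0, -0.2, 0, 0, 0], [0, 0, -0.08, 0, 0, 0], [0, 0, 0, 0, 0, 0]]])

```text
time_s: 19.8
tool_pos: [404.5, -356.6, 337.1]
tool_rot: [[0.177, 0.984, 0.001], [0.984, -0.177, -0.001], [-0.001, 0.002, -1.0]]
wrist_force: [-0.3, -0.4, -4.1]
opening: 0.738
grip_force: 30.0
```

Emit:
arm_command(increments=[[[0.12, 0.1, 0, 0, 0, 0], [0.2, 0.18, 0, 0, 0, 0], [0.25, 0.23, 0, 0, 0, 0], [0.25, 0.23, 0, 0, 0, 0], [0.25, 0.23, 0, 0, 0, 0], [0.25, 0.23, 0, 0, 0, 0], [0.2, 0.18, 0, 0, 0, 0], [0.12, 0.1, 0, 0, 0, 0]]])

```text
time_s: 20.6
tool_pos: [536.7, -253.3, 334.8]
tool_rot: [[0.176, 0.984, -0.001], [0.984, -0.176, 0.001], [0.001, -0.001, -1.0]]
wrist_force: [-0.3, -0.0, -4.1]
opening: 0.74
grip_force: 30.0
```

Emit:
arm_command(increments=[[[0.28, 0.23, 0, 0, 0, 0], [0.2, 0.15, 0, 0, 0, 0], [0.06, 0.09, 0, 0, 0, 0], [0, 0, 0, 0, 0, 0], [0, 0, 0, 0, 0, 0], [0, 0, 0, 0, 0, 0], [0, 0, 0, 0, 0, 0], [0, 0, 0, 0, 0, 0]]])

```text
time_s: 21.4
tool_pos: [576.9, -221.8, 336.0]
tool_rot: [[0.178, 0.984, 0.0], [0.984, -0.178, -0.0], [-0.0, 0.0, -1.0]]
wrist_force: [0.8, 0.3, -4.1]
opening: 0.743
grip_force: 30.0
```

Emit:
arm_command(increments=[[[0, 0.008, 0.1, 0, 0, 0], [0, 0, 0.16, 0, 0, 0], [0, 0, 0.16, 0, 0, 0], [0, 0, 0.16, 0, 0, 0], [0, 0, 0.16, 0, 0, 0], [0, 0, 0.12, 0, 0, 0], [0, 0, 0.08, 0, 0, 0], [0, 0, 0, 0, 0, 0]]])

```text
time_s: 22.2
tool_pos: [577.6, -221.4, 264.3]
tool_rot: [[0.177, 0.984, -0.001], [0.984, -0.177, 0.001], [0.0, -0.002, -1.0]]
wrist_force: [0.5, 1.0, -3.5]
opening: 0.739
grip_force: 30.0
```

Emit:
arm_command(increments=[[[0, 0, 0.015, 0, 0, 0], [0, 0, 0.015, 0, 0, 0], [0, 0, 0.015, 0, 0, 0], [0, 0, 0, 0, 0, 0], [0, 0, 0, 0, 0, 0], [0, 0, 0, 0, 0, 0], [0, 0, 0, 0, 0, 0], [0, 0, 0, 0, 0, 0]]])

```text
time_s: 23.0
tool_pos: [577.9, -221.5, 262.1]
tool_rot: [[0.177, 0.984, 0.0], [0.984, -0.177, -0.0], [-0.0, 0.0, -1.0]]
wrist_force: [-0.1, -0.7, -3.6]
opening: 0.74
grip_force: 30.0
```

Still hanging at -3.6 N; lower about 3 mm more.

Emit:
arm_command(increments=[[[0, 0, 0.012, 0, 0, 0], [0, 0, 0.012, 0, 0, 0], [0, 0, 0.01, 0, 0, 0], [0, 0, 0, 0, 0, 0], [0, 0, 0, 0, 0, 0], [0, 0, 0, 0, 0, 0], [0, 0, 0, 0, 0, 0], [0, 0, 0, 0, 0, 0]]])

```text
time_s: 23.8
tool_pos: [577.9, -221.5, 259.5]
tool_rot: [[0.177, 0.984, 0.0], [0.984, -0.177, -0.0], [-0.0, 0.0, -1.0]]
wrist_force: [0.7, 0.7, -4.6]
opening: 0.74
grip_force: 30.0
```

Emit:
arm_command(increments=[[[0, 0, 0.01, 0, 0, 0], [0, 0, 0.008, 0, 0, 0], [0, 0, 0, 0, 0, 0], [0, 0, 0, 0, 0, 0], [0, 0, 0, 0, 0, 0], [0, 0, 0, 0, 0, 0], [0, 0, 0, 0, 0, 0], [0, 0, 0, 0, 0, 0]]])

```text
time_s: 24.6
tool_pos: [577.9, -221.5, 259.3]
tool_rot: [[0.177, 0.984, 0.0], [0.984, -0.177, -0.0], [0.0, 0.0, -1.0]]
wrist_force: [-3.6, 1.4, 7.6]
opening: 0.741
grip_force: 30.0
```

Contact at the expected floor height (259.3). Releasing.

Emit:
arm_command(increments=[[[0, 0, 0, 0, 0, 0], [0, 0, 0, 0, 0, 0], [0, 0, 0, 0, 0, 0], [0, 0, 0, 0, 0, 0], [0, 0, 0, 0, 0, 0], [0, 0, 0, 0, 0, 0], [0, 0, 0, 0, 0, 0], [0, 0, 0, 0, 0, 0]]], hand=-1)

```text
time_s: 25.4
tool_pos: [577.9, -221.5, 258.1]
tool_rot: [[0.177, 0.984, -0.0], [0.984, -0.177, 0.0], [0.0, -0.0, -1.0]]
wrist_force: [-0.8, 0.0, 0.0]
opening: 1.003
grip_force: 0.0
```

Emit:
arm_command(increments=[[[0, 0, -0.1, 0, 0, 0], [0, 0, -0.2, 0, 0, 0], [0, 0, -0.3, 0, 0, 0], [0, 0, -0.4, 0, 0, 0], [0, 0, -0.4, 0, 0, 0], [0, 0, -0.4, 0, 0, 0], [0, 0, -0.2, 0, 0, 0], [0, 0, 0, 0, 0, 0]]])

```text
time_s: 26.2
tool_pos: [578.4, -221.7, 411.2]
tool_rot: [[0.177, 0.984, 0.005], [0.984, -0.177, -0.002], [-0.001, 0.005, -1.0]]
wrist_force: [-0.1, 0.4, -0.5]
opening: 1.0
grip_force: 0.0
```

Run:
```python
from h import *
o=r.get_obs();m=r.camera_model("wrist");I=r.camera("wrist")[:,:,::-1].copy();cv2.imwrite("pics/w6.png",I)
T=o["tool_pos"];b=np.array([561.93,-306.93]);a=np.radians(-100.4);jx=np.array([np.cos(a),np.sin(a)]);jy=np.array([-jx[1],jx[0]])
rel=lambda p,z:np.round([(ray(m,p,z)[:2]-b)@jx,(ray(m,p,z)[:2]-b)@jy],1)
h=cv2.cvtColor(I,cv2.COLOR_BGR2HSV).astype(int)
k=((h[...,0]>4)&(h[...,0]<26)&(h[...,1]>150)).astype(np.uint8);k[330:]=0
c,l,s,ce=cv2.connectedComponentsWithStats(k)
for i in range(1,c):
    if s[i,4]>100: print(s[i],np.median(h[l==i],0),rel(ce[i],100),rel(ce[i],54))
print(T,o["opening"],o["wrist_force"],o["time_s"])
```

```text
[176  87  31  29 133] [ 18. 190.  48.] [-179.3  -95.2] [-182.7 -110.3]
[ 287  199   66   57 2888] [ 19. 203. 163.] [-89.7  -0.3] [-78.9  -0.4]
[ 535  268   46   47 1537] [ 19. 204. 163.] [-36.4 193.1] [-17.2 223.5]
[306 290  29  40 884] [ 19. 163. 175.] [-19.7  -0.3] [ 2.1 -0.4]
[ 578.35196377 -221.66942064  411.23781042] 0.9997230617125294 [-0.12547467  0.44509551 -0.48139189] 26.2
```

```bash
python3 -c "
from rig import r
print(r.close_job())"
```

```text
the job is handed in; nothing more can be done
None
```

The job is handed in at about 26 s of the 61 s limit: the button popped up in the second hole with the nest open, and the yellow-paste jar stands released in the nest (about x −88 mm, y 0 mm on the jig); the hand-in gave no verdict.

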